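Mount a bracket on a test fixture and lock it with the cross rod

TASK

Fit the loose aluminium bracket onto the test fixture, between its two steel lugs, sliding it along until its plate drops over the two studs and lies flat on the slab. Then take the knobbed steel rod out of its cradle and thread it through lug, bracket and lug until the knob's shoulder is fully home against the near lug, and leave everything standing like that. Do not disturb the hardness block, the screwdriver and the loupe lying about.

Things in the scene. Friction and masses are not known exactly. Their poses are not given: they have to be found in the camera images.
- fixture: Fixed test fixture: grey slab 90 (x) x 170 (y) x 12 mm, origin at its underside's centre on the bench. Two upright steel lugs, 40 mm wide (x), 10 mm thick (y 46 to 56 and -56 to -46 mm), tops 72 mm above the bench. y runs about across the robot's view, +y to its left; the bench beside the -y lug (the near lug) is free for feeding the rod in towards +y.
- fixture_bore (a point): Half-way between the two lugs on their common bore axis, 54 mm above the bench; axes as the fixture's. Each lug has a plain through bore of 15 mm along y.
- slab_top (a point): Centre of the slab's top, 12 mm above the bench, axes as the fixture's. Two fixed steel studs 10 mm thick and 10 mm high (top 3 mm tapered to 5.6 mm) rise from the slab at x = 0, 46 mm apart along y. The middle of the pair is up to 6 mm from this point, either way along y: it differs each time, is not measured, and must be felt or seen.
- bracket_lug (a point): Centre of the cross bore of the loose aluminium bracket (200 to 325 g), 42 mm above its underside; z up, y along the bore. Its lug is a block 36 (x) x 24 (y) mm, top 62 mm above the underside, with a 15 mm through bore; grip it across x. With the foot flat on the slab this point is at the height of the fixture's bore; with the foot on the stud tops, 10 mm higher.
- bracket_foot (a point): Centre of the underside of the same bracket, same axes. The foot is a plate 44 (x) x 68 (y) x 8 mm with two holes of 12 mm at y = +23 and -23 mm, x = 0, that go over the studs; either way round will do. It stands on its foot on the bench at the start.
- rod_mid (a point): Point on the rod's axis 56 mm from the knob's shoulder and 74 mm from the nose; y along the rod towards the nose. Steel shank 12 mm thick, 130 mm long, the last 11 mm tapered to 5.6 mm. 104 to 169 g, balanced within 4 mm of this point. With the shoulder home on the lug it coincides with the fixture's bore point.
- rod_knob (a point): Centre of the rod's black knob, 22 mm in diameter and 36 mm long (18 mm either way), 74 mm from the rod's middle point; same axes.
- cradle: Fixed grey plastic cradle, 56 (x) x 200 (y) mm, origin at its underside's centre. The rod lies in it along y, nose to +y, axis 40 mm above the bench. Walls 52 mm high enclose knob and nearby shank (y -94 to -18 mm) and the nose end (y 64 to 84 mm), so the rod can be taken only by the open shank between, over an 8 mm floor, and is lifted straight up.
- hardness_block_1: Bystander: flat grey steel disc, 65 mm diameter, 12 mm high. Origin at the underside's centre.
- screwdriver: Bystander: red screwdriver, 181 mm long, lying beyond the fixture.
- loupe: Bystander: black folding magnifier, 77 mm long, lying on the left.

How it is judged:
By the outcome, as a careful person would: the job done as asked, in the order asked, and still so for the second after the job is handed in, with the robot touching nothing.
It also fails if it takes over 72 s, if anything falls off the work surface, if the arm or the gripper's body presses on something with over 40 N, if the wrist force passes 120 N, or if a joint passes its speed limit or range.

ROBOT

A 6-joint arm with a two-finger parallel gripper is mounted at the origin on a cart in front of the work surface, level with it; the furniture and walls round the work are solid. World frame = base frame: x ahead of the robot, y to its left, z up, the work surface at z = 0. Lengths are in m, angles in rad, forces in N, time in s.
With the tool pointing down it reaches from about 0.4 to 0.825 m from the base axis. Payload 7 kg.
Tool frame: the origin (TCP) lies midway between the tips of the shut fingers; the grasp point (between the pads) lies 19 mm behind it; z points along the fingers, y is the line along which they close (so a half turn about z gives the same grasp; the last joint's range is limited). The gripper opens to 88 mm and grips with 3 to 60 N. Pads are 19 mm wide; open, the fingers measure 130 mm over their backs; the gripper's body (78 mm by 193 mm) begins 47 mm behind the grasp point.
Start: joints at [1.607, 0.359, 0.012, 0, -1.224, -0.288], TCP at [0.168, 0.654, 0.227] pointing down, gripper open.
Joint ranges: [-3.07, 3.07], [-1.43, 2.12], [-1.02, 1.25], [-3.03, 1.67], [-3.05, -0], [-3.03, 3.03]. Speed limits (rad/s): [2.39, 2.39, 3.01, 3.14, 3.14, 3.14].

INTERFACE

Orientations are given as [roll, pitch, yaw] about the fixed x, y, z axes, in that order (R = Rz(yaw) Ry(pitch) Rx(roll)).
In Python, from station import arm, grab_frame, camera_params, spot_in gives the robot as it stands.
- The arm moves only by the shell command python3 -m jog 'ROWS' [FORCE]. ROWS is JSON, a list that holds one entry, the list of rows, each a list of 7 numbers: the shift along the tool's x, y, z in mm, then the turn, a rotation vector about the tool's x, y, z in rad, then the finger opening in mm, from 0 to 87.6. In form: [[[x, y, z, wx, wy, wz, fingers], ...]]. A call has 1 to 20 rows; each row is the pose to reach, as a shift and turn from the pose commanded when the call began, along the tool's axes at that moment; what a row does not reach only later rows make up. A row lasts 1/8 s, in which the tool goes at most 62.5 mm and 10.7 degrees, less where a joint would pass 70% of its speed; a pose out of reach is approached as far as the arm can. A call with a gripper value outside its range is refused whole. The fingers move at their own pace and stop on an object; FORCE is the grip in N (left out, the last holds). Time passes only in rows, so rows that repeat a pose let the fingers close. It gives the time, the measured TCP pose, the force, the opening and the grip force at its end, in the units of the state.
- arm.get_state(): the state, without advancing time (a new reading comes with each control period).
- grab_frame(name): name is "side" or "top"; returns (picture, depth): 480x640x3 uint8, blue, green, red; 480x640 float32, m along the optical axis (not along the pixel's ray), 0 where there is no reading.
- camera_params(name): a dict with "mtx" (3x3 intrinsics, pixels), "k1" (the pictures are not rectified: a ray, as slopes to the right and down, at radius r is drawn at 1 + k1 r^2 times it, then the intrinsics apply), "R" (3x3) and "t" (3): a world point X has camera coordinates R X + t. Camera axes: x right, y down, z forward; pixel columns grow to the right and rows downward; lengths in m; the calibration is good to about 2 mm. A picture is of the moment at which its call begins. camera_params takes no time and is no camera call.
- arm.job_done(): hands the job in; it is judged then, once.
Trained networks look in the newest picture that a camera, given by its name, has taken for a name from the list of things; names that differ only in an ending like _2 or _b are one class to them, and where a whole thing is asked for, a point or a joint stands for the part that bears it (a point fixed in the world has none). Each returns a list of dicts, best first, with "confidence" (0 to 1); they miss things now and then, are a little off and sometimes report something else, mostly with a low value. They report only what shows in the picture. A call takes as long as a camera call.
- spot_in(query, camera): "uv" ([column, row] in pixels, amid what is visible of it).
The state is a dict: "t": time; "q": joint angles; "qd": joint speeds; "joint_efforts": joint torques, N m; "eef_pos": TCP position; "ee_rot": TCP orientation; "force": force on the tool from outside, world axes, zero at the start; "moment": the same for the moment, N m; "width": finger opening in m; "gripper_force": force on a finger pad.
Only numpy, scipy, OpenCV 4.12 (cv2) and the standard library are available. Lean on these libraries where they do the work, as an engineer would, in place of code of your own. Each camera call takes 0.05 s, during which the arm holds its last target. There are 200 camera calls.

## Working session

There is one attempt and no reset: what is moved stays moved. The work goes in short steps, Python scripts to look and compute and a shell command to move; the robot and the scene stay as the last step left them, time stands still between calls to the robot, and variables do not carry over. Pictures are saved under pics/ and viewed, at most 10 in all, crops included, and the job is handed in when it is done.

```bash
mkdir -p pics; ls
cat > h.py <<'E'
import numpy as np, cv2, json
from station import arm, grab_frame, camera_params, spot_in
from scipy.spatial.transform import Rotation as Ro
def rays(cam,uv):
    p=camera_params(cam);K=np.array(p["mtx"],float)
    uv=np.atleast_2d(np.array(uv,float)); d=np.stack([(uv[:,0]-K[0,2])/K[0,0],(uv[:,1]-K[1,2])/K[1,1]],1)
    s=d.copy()
    for _ in range(10): s=d/(1+p["k1"]*(s**2).sum(1,keepdims=True))
    return np.c_[s,np.ones(len(s))],np.array(p["R"],float),np.array(p["t"],float).ravel()
def on_z(cam,uv,z):
    r,R,t=rays(cam,uv); c=-R.T@t; d=r@R
    return c+d*((z-c[2])/d[:,2])[:,None]
def cloud(cam,depth):
    v,u=np.mgrid[0:480,0:640]; r,R,t=rays(cam,np.c_[u.ravel(),v.ravel()])
    P=(r*depth.reshape(-1,1)-t)@R
    P[depth.ravel()<=0]=np.nan
    return P.reshape(480,640,3)
def proj(cam,X):
    p=camera_params(cam);K=np.array(p["mtx"],float)
    c=np.atleast_2d(X)@np.array(p["R"],float).T+np.array(p["t"],float).ravel(); s=c[:,:2]/c[:,2:]
    s=s*(1+p["k1"]*(s**2).sum(1,keepdims=True)); return s*[K[0,0],K[1,1]]+[K[0,2],K[1,2]]
E
python3 - <<'E'
from h import *
ims=[]
for c in("top","side"):
    im,d=grab_frame(c); cv2.imwrite(f"pics/{c}0.png",im); np.save(f"{c}0.npy",d)
    p=camera_params(c); print(c,p["mtx"],p["k1"],(-np.array(p["R"]).T@np.ravel(p["t"])).round(3),np.array(p["R"]).round(2).tolist())
    P=cloud(c,d)
    for q in("fixture","bracket_lug","bracket_foot","rod_mid","rod_knob","cradle","hardness_block_1","screwdriver","loupe"):
        for s in spot_in(q,c)[:2]:
            u,v=np.round(s["uv"]).astype(int); print(q,s["uv"],round(s["confidence"],2),P[v,u].round(3))
s=arm.get_state();print(s["t"],s["eef_pos"],s["ee_rot"],s["width"])
E
```

```text
pics
top [[538.85057242   0.         321.41319012]
 [  0.         538.85057242 231.46747515]
 [  0.           0.           1.        ]] -0.12778689522664907 [0.384 0.009 1.2  ] [[-0.0, -1.0, -0.01], [-0.98, 0.0, -0.18], [0.18, 0.01, -0.98]]
fixture [376.1, 228.0] 0.72 [ 0.609 -0.097  0.015]
bracket_lug [302.7, 311.9] 0.86 [0.421 0.063 0.065]
bracket_foot [305.8, 311.8] 0.9 [0.421 0.057 0.061]
rod_mid [441.5, 314.8] 0.59 [ 0.414 -0.233  0.042]
rod_knob [440.0, 316.6] 0.92 [ 0.409 -0.226  0.054]
cradle [306.3, 311.4] 0.64 [0.423 0.057 0.06 ]
cradle [423.8, 316.2] 0.63 [ 0.412 -0.193  0.047]
hardness_block_1 [304.1, 174.1] 0.9 [0.735 0.065 0.016]
screwdriver [367.8, 160.6] 0.66 [ 0.762 -0.081  0.024]
loupe [195.9, 308.7] 0.84 [0.428 0.304 0.009]
side [[513.42678736   0.         321.28494914]
 [  0.         513.42678736 235.37654407]
 [  0.           0.           1.        ]] -0.05535269050977102 [ 0.286 -0.814  0.716] [[0.94, -0.33, -0.01], [-0.21, -0.55, -0.81], [0.26, 0.76, -0.59]]
fixture [356.8, 290.7] 0.95 [ 0.587 -0.143  0.049]
bracket_lug [253.5, 262.0] 0.9 [0.428 0.055 0.015]
bracket_foot [246.8, 254.5] 0.7 [0.415 0.054 0.041]
rod_mid [282.7, 346.6] 0.96 [ 0.415 -0.224  0.042]
rod_knob [289.0, 348.0] 0.62 [ 0.424 -0.23   0.042]
cradle [285.5, 360.8] 0.55 [ 0.409 -0.265  0.053]
hardness_block_1 [379.7, 236.4] 0.74 [0.726 0.05  0.011]
screwdriver [424.9, 268.3] 0.66 [ 0.76  -0.101  0.023]
loupe [224.9, 205.1] 0.5 [0.413 0.307 0.014]
loupe [283.6, 355.3] 0.27 [ 0.41  -0.25   0.052]
1.0 [0.16820373 0.6536792  0.2265914 ] [-3.14157019e+00  1.94094755e-06 -2.51795838e-01] 0.0875846088963706
```

View pics/top0.png

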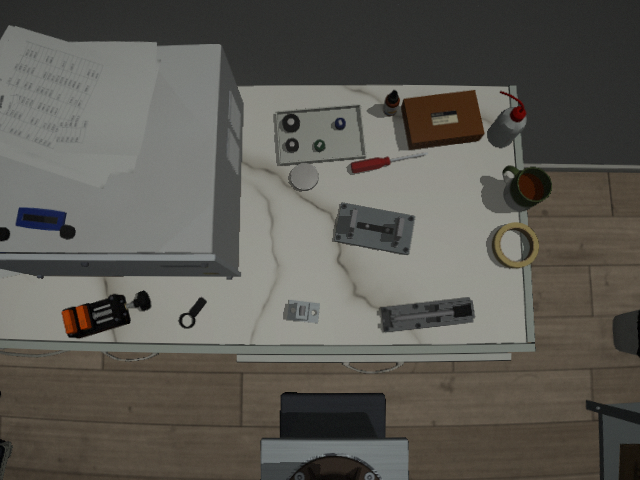

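View pics/side0.png

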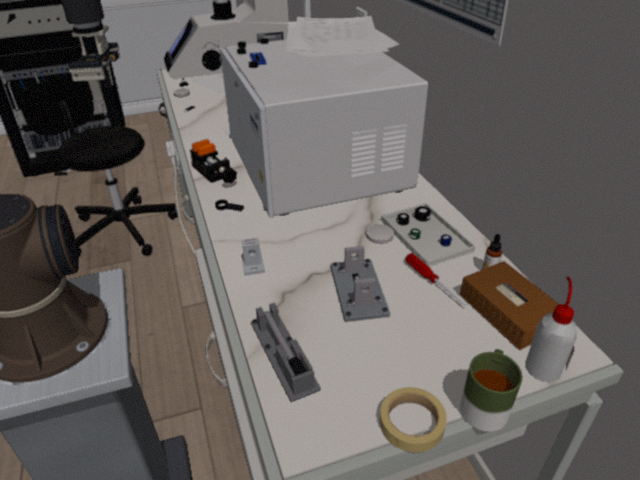

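The top view shows the bracket at about (302,312), the cradle and rod at (425,315), the fixture at (374,228), the loupe at (192,312), the hardness block at (304,176) and the screwdriver at (385,162). A large instrument box stands to the left, in columns 0-240. The side view agrees: bracket (252,258), cradle (285,350), fixture (358,288).

Run:
```python
from h import *
P={c:cloud(c,np.load(f"{c}0.npy")) for c in("top","side")}
def sel(c,x0,x1,y0,y1,z0,z1):
    q=P[c].reshape(-1,3); q=q[~np.isnan(q[:,0])]
    m=(q[:,0]>x0)&(q[:,0]<x1)&(q[:,1]>y0)&(q[:,1]<y1)&(q[:,2]>z0)&(q[:,2]<z1); return q[m]
def rect(n,q):
    r=cv2.minAreaRect((q[:,:2]*1000).astype(np.float32)); print(n,len(q),np.round(r[0],1),np.round(r[1],1),round(r[2],2),'z',q[:,2].mean().round(4))
for c in P:
    print(c)
    rect("bench",sel(c,.45,.55,-.05,.03,-.02,.02))
    rect("slab",sel(c,.5,.7,-.21,.02,.006,.018))
    rect("lugtops",sel(c,.5,.7,-.21,.02,.064,.085))
    a=sel(c,.5,.7,-.21,.02,.064,.085)
    for g in (a[a[:,1]>-.097],a[a[:,1]<-.097]): rect(" lug",g)
    rect("foot",sel(c,.35,.5,-.01,.13,.004,.014)); rect("fall",sel(c,.35,.5,-.01,.13,.005,.09)); rect("lug",sel(c,.35,.5,-.01,.13,.05,.08))
    rect("cradle",sel(c,.34,.5,-.35,-.05,.044,.06)); rect("cr all",sel(c,.34,.5,-.35,-.05,.02,.06))
    b=sel(c,-.1,1,.1,1.2,.1,.9); print("box",np.percentile(b,[1,50,99],axis=0).round(3))
for c,x0,x1,y0,y1 in(("top",270,490,195,340),("side",225,405,225,405)):
    im=cv2.imread(f"pics/{c}0.png")[y0:y1,x0:x1]
    k=3 if c=="top" else 3
    cv2.imwrite(f"pics/{c}0z.png",cv2.convertScaleAbs(cv2.resize(im,None,fx=k,fy=k,interpolation=cv2.INTER_CUBIC),alpha=1.3))
```

```text
top
bench 1599 [500.6 -10.6] [78.6 98.7] 89.89 z 0.0
slab 2649 [601.  -94.3] [224.2 188.4] 87.98 z 0.0122
lugtops 184 [609.5 -94.3] [112.2  40.5] 79.3 z 0.0722
 lug 89 [619.2 -43.9] [ 9.8 39.7] 79.17 z 0.0721
 lug 95 [ 600.1 -144.4] [10.1 40.5] 78.86 z 0.0723
foot 526 [426.4  60.5] [142.4 139. ] 0.08 z 0.0073
fall 616 [425.8  60.8] [141.9 138.7] 1.23 z 0.0268
lug 202 [424.3  65.7] [24.2 36.1] 83.56 z 0.0633
cradle 811 [ 417.3 -211.5] [ 38.7 179.4] 5.66 z 0.05
cr all 1070 [ 417.3 -211.1] [ 38.7 180.3] 5.66 z 0.047
box [[0.499 0.129 0.117]
 [0.716 0.376 0.303]
 [1.    0.629 0.368]]
side
bench 1152 [499.9 -10. ] [79.9 99.8] 89.99 z -0.001
slab 1736 [612.1 -93.7] [174.6  90.7] 78.95 z 0.0115
lugtops 243 [612.  -92.6] [117.7  39.7] 79.11 z 0.0698
 lug 111 [621.7 -42.5] [15.3 39.6] 77.87 z 0.0697
 lug 132 [ 602.2 -143.7] [12.7 39.8] 80.52 z 0.0698
foot 228 [426.6  64.3] [68.7 44.1] 82.74 z 0.0078
fall 625 [426.7  64.9] [67.6 44.1] 82.74 z 0.0319
lug 186 [427.2  66.3] [28.1 36.4] 84.24 z 0.0601
cradle 1010 [ 418.8 -211.6] [ 38.9 178.7] 6.2 z 0.0491
cr all 1753 [ 418.7 -210.8] [ 39.  180.3] 6.18 z 0.0433
box [[0.137 0.114 0.105]
 [0.699 0.261 0.301]
 [1.    0.724 0.47 ]]
```

View pics/top0z.png

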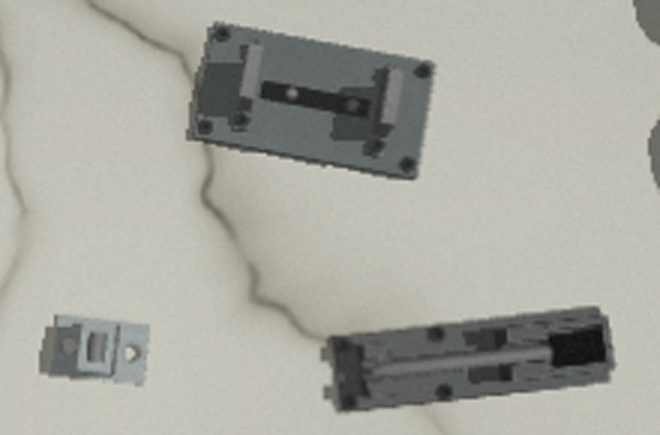

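View pics/side0z.png

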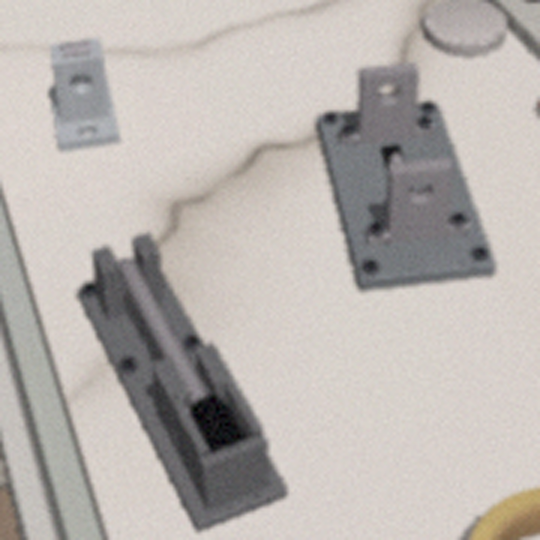

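The zoomed top view shows the studs as bright dots at about (367,226) and (387,230) in full-image pixels. Bracket, lugs, rod shank and knob are all clear. Next: stud positions, then the first move.

```bash
cat >> h.py <<'E'
def plan(xyz,yawdeg):
    s=arm.get_state(); R=Ro.from_euler('xyz',s["ee_rot"]); T=Ro.from_euler('xyz',[np.pi,0,np.radians(yawdeg)])
    print("t",round(s["t"],2),"shift",(R.inv().apply(np.array(xyz)-s["eef_pos"])*1000).round(1),"rot",(R.inv()*T).as_rotvec().round(4),"now",np.round(s["eef_pos"],4),np.degrees(s["ee_rot"]).round(2),"F",np.round(s["force"],1),"w",round(s["width"],4))
E
python3 - <<'E'
from h import *
im=cv2.imread("pics/top0.png"); g=cv2.cvtColor(im,cv2.COLOR_BGR2GRAY).astype(float)
F=np.array([.6096,-.0942]);a=np.radians(-10.9);X=np.array([np.cos(a),np.sin(a)]);Y=np.array([-np.sin(a),np.cos(a)])
for u,v in((367,226),(387,230)):
    w=g[v-3:v+4,u-3:u+4]; w=np.clip(w-np.median(w)-8,0,None); yy,xx=np.mgrid[v-3:v+4,u-3:u+4]
    c=[(xx*w).sum()/w.sum(),(yy*w).sum()/w.sum()]; p=on_z("top",c,.022)[0]
    print(np.round(c,1),p.round(4),"rel x,y mm",((p[:2]-F)@X*1e3).round(1),((p[:2]-F)@Y*1e3).round(1))
plan([.36,.10,.24],-97)
E
```

```text
[367.3 225.1] [ 0.6139 -0.0771  0.022 ] rel x,y mm 1.0 17.6
[387.1 229.6] [ 0.6035 -0.121   0.022 ] rel x,y mm -0.9 -27.5
t 1.0 shift [323.7 488.4 -13.4] rot [-0.      0.      1.4412] now [0.1682 0.6537 0.2266] [-180.      0.    -14.43] F [ 0.4 -0.5 -0.1] w 0.0876
```

```bash
python3 -m jog '[[[324,488,-13,0,0,1.441,87],[324,488,-13,0,0,1.441,87],[324,488,-13,0,0,1.441,87],[324,488,-13,0,0,1.441,87],[324,488,-13,0,0,1.441,87],[324,488,-13,0,0,1.441,87],[324,488,-13,0,0,1.441,87],[324,488,-13,0,0,1.441,87],[324,488,-13,0,0,1.441,87],[324,488,-13,0,0,1.441,87],[324,488,-13,0,0,1.441,87]]]' 30; python3 -c "
from h import *
plan([.4255,.066,.026],-97)"
```

```text
t: 2.38
eef_pos: [0.3607, 0.0989, 0.2399]
ee_rot: [-3.141, 0.001, -1.696]
force: [0.1, -0.2, 0.4]
width: 0.0869
gripper_force: 0.0
t 2.38 shift [ 24.7 -68.3 213.9] rot [-0.0006  0.0007 -0.0031] now [0.3607 0.0989 0.2399] [-1.7996e+02  4.0000e-02 -9.7180e+01] F [ 0.1 -0.2  0.4] w 0.0869
```

```bash
python3 -m jog '[[[25,-68,100,0,0,0,87],[25,-68,100,0,0,0,87],[25,-68,160,0,0,0,87],[25,-68,205,0,0,0,87],[25,-68,214,0,0,0,87],[25,-68,214,0,0,0,20],[25,-68,214,0,0,0,20],[25,-68,214,0,0,0,20],[25,-68,214,0,0,0,20],[25,-68,214,0,0,0,20],[25,-68,214,0,0,0,20]]]' 40; python3 -c "
from h import *
im,d=grab_frame('side'); cv2.imwrite('pics/s1.png',im[150:390,180:420])
plan([.4255,.066,.026],-97)"
```

```text
t: 3.75
eef_pos: [0.4251, 0.0674, 0.0259]
ee_rot: [-3.141, 0.0, -1.693]
force: [-0.1, 0.8, 3.8]
width: 0.0355
gripper_force: 40.0
t 3.8 shift [ 1.3 -0.5 -0.2] rot [-0.0005  0.0003  0.0003] now [0.4252 0.0674 0.0258] [-1.7997e+02  1.0000e-02 -9.6980e+01] F [-0.2 -0.4  5.6] w 0.0358
```

```bash
python3 -m jog '[[[0,0,-60,0,0,0,20],[0,0,-100,0,0,0,20],[0,0,-100,0,0,0,20]]]' 40; python3 -c "
from h import *
plan([.6102,-.0969,.126],-100.9)"
```

```text
t: 4.18
eef_pos: [0.4264, 0.0682, 0.1281]
ee_rot: [-3.137, 0.004, -1.693]
force: [0.3, -0.1, -3.0]
width: 0.0357
gripper_force: 40.0
t 4.17 shift [ 141.6 -202.5    2.5] rot [-0.0042  0.0038  0.0684] now [0.4264 0.0682 0.1281] [-179.75    0.21  -96.98] F [ 0.3 -0.1 -3. ] w 0.0357
```

```bash
python3 -m jog '[[[142,-202,0,0,0,0.068,20],[142,-202,0,0,0,0.068,20],[142,-202,0,0,0,0.068,20],[142,-202,0,0,0,0.068,20],[142,-202,0,0,0,0.068,20],[142,-202,0,0,0,0.068,20]]]' 40
python3 - <<'E'
from h import *
plan([.6102,-.0969,.060],-100.9)
for c in("side","top"):
    im,d=grab_frame(c); np.save(f"{c}1.npy",d)
    s=cv2.resize(im[200:340,270:470],None,fx=2,fy=2,interpolation=cv2.INTER_CUBIC) if c=="top" else cv2.resize(im[180:330,260:460],None,fx=3,fy=3,interpolation=cv2.INTER_CUBIC)
    cv2.imwrite(f"pics/{c}1.png",s)
E
```

```text
t: 4.92
eef_pos: [0.6066, -0.0985, 0.1232]
ee_rot: [3.138, -0.001, -1.762]
force: [-0.1, 0.9, -2.5]
width: 0.0356
gripper_force: 40.0
t 4.92 shift [-2.3 -3.5 63.2] rot [ 0.004  -0.0007 -0.0012] now [ 0.6066 -0.0985  0.1232] [ 1.7977e+02 -4.0000e-02 -1.0097e+02] F [-0.1  0.9 -2.5] w 0.0356
```

View pics/side1.png

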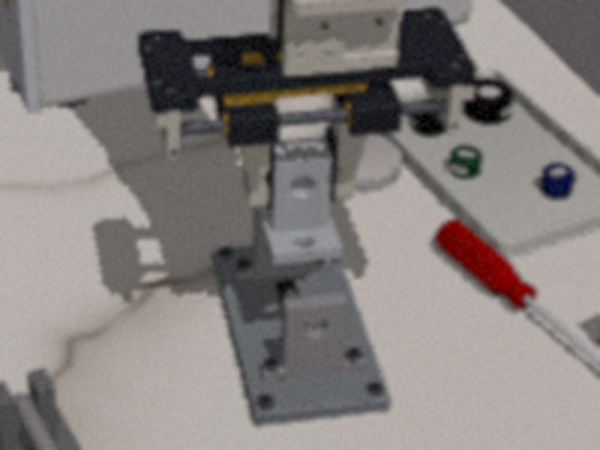

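The side view shows the bracket held level over the fixture, between the two lugs. Next: lower it partway, settle, and measure with the side depth.

```bash
python3 -m jog '[[[0,0,30,0,0,0,20],[0,0,56,0,0,0,20],[0,0,56,0,0,0,20],[0,0,56,0,0,0,20]]]' 40
python3 - <<'E'
from h import *
plan([.6102,-.0969,.070],-100.9)
im,d=grab_frame("side"); cv2.imwrite("pics/side2.png",im); np.save("side2.npy",d)
a=np.radians(-10.9);X=np.array([np.cos(a),np.sin(a)]);Y=np.array([-np.sin(a),np.cos(a)])
Q=cloud("side",d).reshape(-1,3);Q=Q[~np.isnan(Q[:,0])]
F=np.array([.612,-.0926]); q=np.c_[(Q[:,:2]-F)@X,(Q[:,:2]-F)@Y,Q[:,2]]*1e3
m=(abs(q[:,0])<60)&(abs(q[:,1])<95)&(q[:,2]>20)&(q[:,2]<112); q=q[m]; np.save("q.npy",q)
for z in range(20,112,4):
    k=q[(q[:,2]>=z)&(q[:,2]<z+4)]; h,_=np.histogram(k[:,1],np.arange(-60,64,4)); 
    print(z,' '.join('%2d'%v if v else ' .' for v in h),"x",np.round(np.percentile(k[:,0],[2,98]),0) if len(k) else '')
E
```

```text
t: 5.52
eef_pos: [0.6086, -0.0977, 0.0708]
ee_rot: [-3.14, 0.0, -1.759]
force: [0.6, -0.5, -1.9]
width: 0.0356
gripper_force: 40.0
t 5.53 shift [-1.1 -1.5  0.8] rot [-0.0014  0.0001  0.0016] now [ 0.6086 -0.0977  0.0708] [-1.7992e+02  1.0000e-02 -1.0081e+02] F [ 0.6 -0.5 -1.9] w 0.0356
20 21 31 10  6  .  .  .  .  .  .  .  .  .  .  .  .  .  .  .  .  .  .  .  .  .  1  3  8  4  1 x [-33.  32.]
24 12 22  4  1  .  .  .  .  .  .  .  .  .  .  .  .  .  .  .  .  .  .  .  .  .  .  .  1  1  . x [-32.  27.]
28 11 17  1  .  .  .  .  .  .  .  .  .  .  .  .  .  .  .  .  .  .  .  .  .  .  .  .  .  .  . x [-19.  19.]
32 20 13  1  .  .  .  .  .  .  .  .  .  .  .  .  .  .  .  .  .  .  .  .  .  .  .  .  .  .  . x [-20.  17.]
36 16 16  1  .  .  .  .  .  .  .  .  .  .  .  .  .  .  .  .  .  .  .  .  .  .  .  .  .  .  . x [-20.  19.]
40 14 19  1  1  .  1  1  .  1  .  .  .  .  1  .  .  1  .  .  .  .  .  .  .  .  .  .  .  .  . x [-23.  20.]
44 11 24  6  5  2  6  .  .  .  .  1  .  .  1  .  1  .  .  1  .  .  .  .  .  .  .  .  .  .  . x [-24.  19.]
48 10 12  4  4  1  3  3  5  4 12 11  6  2  .  1  1  3  .  .  .  
[... 950 characters left out ...]
 .  .  .  .  .  .  .  .  .  .  .  .  .  . x [-36.  29.]
88  .  .  .  .  .  .  .  .  .  . 25 17  3  1  .  .  .  .  .  .  .  .  .  .  .  .  .  .  .  . x [-35.  29.]
92  .  .  .  .  .  .  .  .  .  . 36 19  3  .  .  .  .  .  .  .  .  .  .  .  .  .  .  .  .  . x [-36.  31.]
96  .  .  .  .  .  .  .  .  .  1 34 19  .  .  1  .  .  .  .  .  .  .  .  .  .  .  .  .  .  . x [-36.  32.]
100  .  .  .  .  .  .  .  .  .  2 30 24  .  .  .  .  .  .  .  .  .  .  .  .  .  .  .  .  .  . x [-37.  32.]
104  .  .  .  .  .  .  .  .  .  1 38 40 16  8  9  5 12  .  .  .  .  .  .  .  .  .  .  .  .  . x [-36.  31.]
108  .  .  .  .  .  .  .  .  .  1 23 19 20 12  5  2  .  .  .  .  .  .  .  .  .  .  .  .  .  . x [-38.  33.]
```

Run:
```python
import numpy as np
q=np.load("q.npy")
n=q[(q[:,2]>28)&(q[:,2]<66)&(q[:,1]<-46)]; b=q[(q[:,2]>58)&(q[:,2]<78)&(abs(q[:,1]+18)<8)&(abs(q[:,0])<16)]
b2=q[(q[:,2]>58)&(q[:,2]<102)&(abs(q[:,1]+18)<10)]
print("lug face y",np.median(n[:,1]),"x",np.percentile(n[:,0],[1,99]))
print("bracket face y",np.median(b[:,1])); 
for z in range(56,104,6):
    k=b2[abs(b2[:,2]-z)<3]; print(z,np.percentile(k[:,0],[2,98]).round(1),np.median(k[:,1]).round(1))
f=q[(q[:,2]>44)&(q[:,2]<56)&(q[:,1]>-46)&(q[:,1]<-22)]; print("foot x",np.percentile(f[:,0],[2,50,98]),"y",np.percentile(f[:,1],[1,99]),len(f))
```

```text
lug face y -55.6726132888524 x [-20.12220941  19.81830808]
bracket face y -17.659871130327957
56 [-17.6  14.1] -18.6
62 [-19.6  16.1] -17.3
68 [-20.3  16.5] -17.4
74 [-33.7  29.3] -16.7
80 [-35.2  29.3] -16.6
86 [-34.8  30.8] -16.7
92 [-34.5  30.5] -16.3
98 [-35.1  31.2] -16.5
foot x [-23.7689366  -19.41442789  17.10651468] y [-44.36515797 -22.11364568] 53
```

```bash
python3 -m jog '[[[0,0,14,0,0,0,20],[0,0,14,0,0,0,20],[0,0,14,0,0,0,20],[0,0,14,0,0,0,20]]]' 40; python3 -c "
from h import *
plan([.6106,-.0976,.038],-100.9)"
```

```text
t: 6.08
eef_pos: [0.6083, -0.0983, 0.0557]
ee_rot: [-3.141, 0.0, -1.761]
force: [-0.9, 0.2, -2.1]
width: 0.036
gripper_force: 40.0
t 6.08 shift [-1.1 -2.2 17.7] rot [-0.0003  0.      0.0002] now [ 0.6083 -0.0983  0.0557] [-179.98    0.   -100.89] F [-0.9  0.2 -2.1] w 0.036
```

```bash
python3 -m jog '[[[-1,-2,3,0,0,0,20],[-1,-2,7,0,0,0,20],[-1,-2,10,0,0,0,20],[-1,-2,10,0,0,0,20]]]' 40
```

```text
t: 6.58
eef_pos: [0.6099, -0.0977, 0.0451]
ee_rot: [3.141, -0.0, -1.761]
force: [-0.5, -0.7, -1.9]
width: 0.0358
gripper_force: 40.0
```

```bash
python3 -m jog '[[[0,0,3,0,0,0,20],[0,0,6,0,0,0,20],[0,0,7,0,0,0,20],[0,0,7,0,0,0,20]]]' 40
```

```text
t: 7.08
eef_pos: [0.6101, -0.0977, 0.0384]
ee_rot: [3.141, -0.0, -1.761]
force: [-0.6, -0.1, -2.2]
width: 0.036
gripper_force: 40.0
```

```bash
python3 -m jog '[[[0,0,1,0,0,0,20],[0,0,1,0,0,0,20]]]' 40;  python3 -m jog '[[[0,0,0,0,0,0,80],[0,0,0,0,0,0,80],[0,0,0,0,0,0,80],[0,0,-50,0,0,0,80],[0,0,-110,0,0,0,80],[0,0,-160,0,0,0,80],[0,0,-160,0,0,0,80]]]' 40
python3 - <<'E'
from h import *
a=np.radians(5.8);o=np.array([.4181,-.2115])+5e-3*np.array([-np.sin(a),np.cos(a)])
print("cradle o",o)
g=o-.004*np.array([-np.sin(a),np.cos(a)])
plan([g[0],g[1],.18],-84.2)
b=np.radians(-10.9);X=np.array([np.cos(b),np.sin(b)]);Y=np.array([-np.sin(b),np.cos(b)])
im,d=grab_frame("side"); cv2.imwrite("pics/side3.png",cv2.resize(im[200:360,260:440],None,fx=3,fy=3,interpolation=cv2.INTER_CUBIC))
P=cloud("side",d).reshape(-1,3);P=P[~np.isnan(P[:,0])];q=np.c_[(P[:,:2]-[.612,-.0926])@X,(P[:,:2]-[.612,-.0926])@Y,P[:,2]]*1e3
k=q[(abs(q[:,0])<30)&(abs(q[:,1]+5)<16)&(q[:,2]>66)&(q[:,2]<95)]; r=cv2.minAreaRect(k[:,:2].astype(np.float32)); print("bracket top",r,np.median(k[:,2]))
k=q[(abs(q[:,0])<14)&(abs(q[:,1]+17)<8)&(q[:,2]>30)&(q[:,2]<70)]; print("face",np.median(k[:,1]))
E
```

```text
t: 7.32
eef_pos: [0.6104, -0.0977, 0.0379]
ee_rot: [-3.141, 0.0, -1.761]
force: [-1.0, 0.5, 1.5]
width: 0.0356
gripper_force: 40.0
t: 8.2
eef_pos: [0.6128, -0.0977, 0.2028]
ee_rot: [-3.133, 0.002, -1.76]
force: [-0.1, 0.8, -1.4]
width: 0.0799
gripper_force: 0.0
cradle o [ 0.41759472 -0.2065256 ]
t 8.2 shift [147.5 170.2  21. ] rot [-0.0089  0.0007 -0.2907] now [ 0.6128 -0.0977  0.2028] [-1.7950e+02  1.1000e-01 -1.0086e+02] F [-0.1  0.8 -1.4] w 0.0799
bracket top ((-0.6716461181640625, -5.271230697631836), (37.10947036743164, 29.8505916595459), 1.7230117321014404) 73.16065051852897
face -16.6994691507875
```

View pics/side3.png

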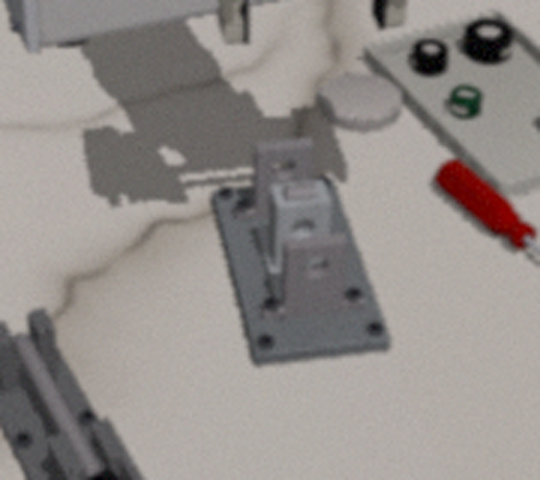

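The bracket is seated flat with its bore in line with the lugs: in the crop it is at (300,225), between the lugs at (285,160) and (315,265). Next, over the cradle.

```bash
python3 -m jog '[[[148,170,40,0,0,-0.29,80],[148,170,40,0,0,-0.29,80],[148,170,40,0,0,-0.29,80],[148,170,40,0,0,-0.29,80],[148,170,70,0,0,-0.29,60],[148,170,90,0,0,-0.29,60],[148,170,90,0,0,-0.29,60],[148,170,90,0,0,-0.29,60]]]' 40; python3 -c "
from h import *
plan([.4179,-.2095,.021],-84.2)
im,d=grab_frame('side'); cv2.imwrite('pics/side4.png',cv2.resize(im[220:420,210:380],None,fx=3,fy=3,interpolation=cv2.INTER_CUBIC))"
```

```text
t: 9.25
eef_pos: [0.4155, -0.2109, 0.1077]
ee_rot: [3.141, -0.0, -1.471]
force: [0.1, 0.1, 0.6]
width: 0.0599
gripper_force: 0.0
t 9.25 shift [-1.2 -2.6 86.7] rot [ 0.0005 -0.0001 -0.001 ] now [ 0.4155 -0.2109  0.1077] [ 1.7997e+02 -1.0000e-02 -8.4250e+01] F [0.1 0.1 0.6] w 0.0599
```

View pics/side4.png

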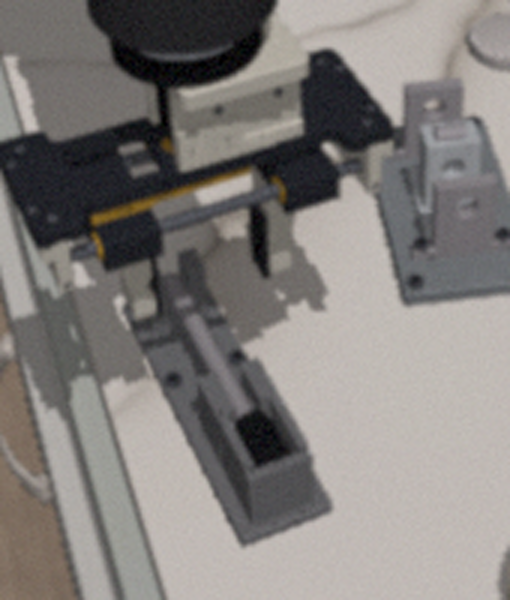

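The open fingers straddle the shank just above the cradle gap. Descend, grip and lift straight up.

```bash
python3 -m jog '[[[-1,-2.5,40,0,0,0,60],[-1,-2.5,75,0,0,0,60],[-1,-2.5,86.5,0,0,0,60],[-1,-2.5,86.5,0,0,0,60],[-1,-2.5,86.5,0,0,0,0],[-1,-2.5,86.5,0,0,0,0],[-1,-2.5,86.5,0,0,0,0],[-1,-2.5,86.5,0,0,0,0],[-1,-2.5,86.5,0,0,0,0],[-1,-2.5,86.5,0,0,0,0]]]' 50; python3 -m jog '[[[0,0,-25,0,0,0,0],[0,0,-60,0,0,0,0],[0,0,-100,0,0,0,0],[0,0,-100,0,0,0,0],[0,0,-100,0,0,0,0]]]' 50;  python3 - <<'E'
from h import *
Y=np.array([.189,.982]);C=np.array([.6111,-.0934])
# grip s=-3, nose at -56-30 => rod mid at -86-74=-160
p=C+Y*(-.163); plan([*p,.121],-100.9)
im,d=grab_frame("side"); cv2.imwrite("pics/side5.png",cv2.resize(im[180:420,190:400],None,fx=2.5,fy=2.5,interpolation=cv2.INTER_CUBIC))
E
```

```text
t: 10.55
eef_pos: [0.4177, -0.2097, 0.0211]
ee_rot: [3.142, -0.0, -1.471]
force: [-0.4, 0.4, 1.1]
width: 0.0103
gripper_force: 50.0
t: 11.18
eef_pos: [0.4171, -0.2094, 0.1205]
ee_rot: [3.141, 0.001, -1.471]
force: [-0.4, 0.0, -2.4]
width: 0.0105
gripper_force: 50.0
t 11.18 shift [  60.1 -158.    -0.7] rot [0.0006 0.0005 0.2899] now [ 0.4171 -0.2094  0.1205] [ 1.7997e+02  3.0000e-02 -8.4290e+01] F [-0.4  0.  -2.4] w 0.0105
```

View pics/side5.png

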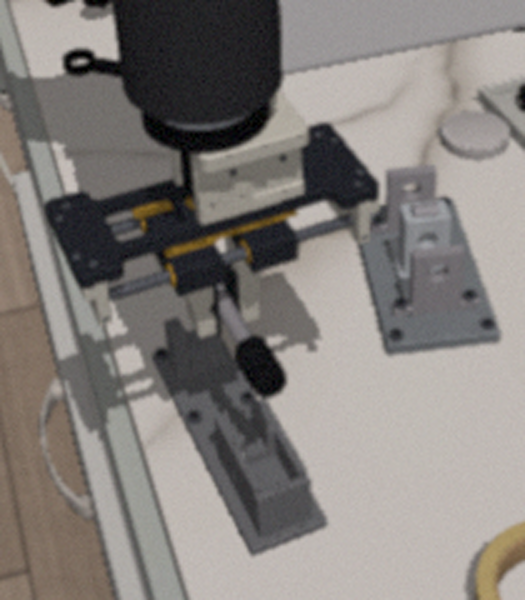

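The rod is held level, nose to +y, and clear of the cradle. Next: carry it in front of the near lug.

```bash
python3 -m jog '[[[60,-158,0,0,0,0.29,0],[60,-158,0,0,0,0.29,0],[60,-158,0,0,0,0.29,0],[60,-158,30,0,0,0.29,0],[60,-158,65,0,0,0.29,0],[60,-158,86,0,0,0.29,0],[60,-158,86,0,0,0.29,0],[60,-158,86,0,0,0.29,0]]]' 50
python3 - <<'E'
from h import *
Y=np.array([.189,.982]);C=np.array([.6111,-.0934]);X=np.array([.982,-.189])
p=C+Y*(-.163); plan([*p,.035],-100.9)
for c in("side","top"):
    im,d=grab_frame(c); cv2.imwrite(f"pics/{c}6.png",cv2.resize(im[230:400,270:450],None,fx=3,fy=3,interpolation=cv2.INTER_CUBIC))
    P=cloud(c,d).reshape(-1,3);P=P[~np.isnan(P[:,0])];F=np.array([.612,-.0926]) if c=="side" else np.array([.6096,-.0942])
    q=np.c_[(P[:,:2]-F)@X,(P[:,:2]-F)@Y,P[:,2]]*1e3
    q=q[(abs(q[:,0])<14)&(q[:,2]>28)&(q[:,2]<80)&(q[:,1]<-60)&(q[:,1]>-275)]
    for y in range(-270,-60,8):
        k=q[abs(q[:,1]-y)<4]
        if len(k)>4: print(c,y,len(k),"x",np.percentile(k[:,0],[3,97]).round(1),"z",np.percentile(k[:,2],[3,97]).round(1))
E
```

```text
t: 12.22
eef_pos: [0.581, -0.2537, 0.035]
ee_rot: [3.141, -0.0, -1.761]
force: [0.8, -0.3, -0.7]
width: 0.0108
gripper_force: 50.0
t 12.22 shift [-0.   0.8  0. ] rot [ 0.0005 -0.0003  0.0005] now [ 0.581  -0.2537  0.035 ] [ 1.7997e+02 -2.0000e-02 -1.0087e+02] F [ 0.8 -0.3 -0.7] w 0.0108
side -246 106 x [-9.3  9.4] z [45.9 65.9]
side -238 55 x [-9.9  8.6] z [52.9 66.3]
side -230 53 x [-10.2   8.2] z [52.5 67.1]
side -222 51 x [-10.2   9.5] z [53.7 65.6]
side -214 39 x [-9.8  9.3] z [54.8 65.7]
side -206 12 x [-5.3  4.1] z [54.5 60.3]
side -198 25 x [-4.9  5.1] z [54.4 59.9]
side -190 27 x [-5.3  5.9] z [52.8 59.7]
side -182 22 x [-5.   6.6] z [53.6 59.4]
side -174 179 x [-13.6  13.5] z [38.2 78. ]
side -166 34 x [-2.  12.2] z [55.7 79.4]
side -158 10 x [-0.2  6.2] z [55.4 72.4]
top -270 7 x [-4.8 12.5] z [28.1 30.4]
top -246 20 x [-9.9  6.9] z [56.1 68. ]
top -238 25 x [-10.9   1.7] z [55.2 69. ]
top -230 18 x [-10.7  -3.6] z [53.  67.4]
top -222 9 x [-10.9  -7.8] z [53.7 65.3]
top -134 8 x [-4.3  4.6] z [57.3 60.8]
top -126 21 x [-4.7  5.8] z [53.9 62.2]
top -118 20 x [-5.4  6.3] z [55.3 63.6]
top -110 19 x [-5.   4.4] z [54.3 63.4]
top -102 21 x [-5.3  6. ] z [54.8 62.3]
top -86 6 x [-2.8  2.7] z [54.9 60.3]
```

View pics/side6.png

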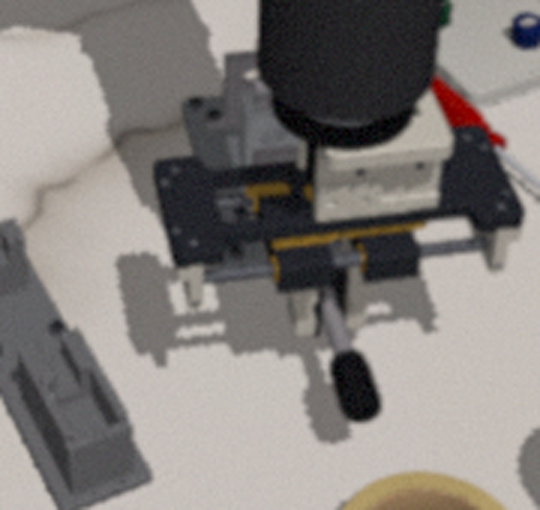

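The rod is level and in line with the bores (x within 0.5 mm), nose about 30 mm short of the near lug. Start feeding.

```bash
python3 -m jog '[[[-20,0,0,0,0,0,0],[-40,0,0,0,0,0,0],[-60,0,0,0,0,0,0],[-60,0,0,0,0,0,0]]]' 50
```

```text
t: 12.82
eef_pos: [0.5929, -0.1924, 0.0354]
ee_rot: [-3.141, 0.0, -1.758]
force: [1.2, -0.7, -0.8]
width: 0.0101
gripper_force: 50.0
```

```bash
python3 -m jog '[[[-10,0,0,0,0,0,0],[-20,0,0,0,0,0,0],[-31,0,0,0,0,0,0],[-31,0,0,0,0,0,0],[-31,0,0,0,0,0,0]]]' 50
```

```text
t: 13.45
eef_pos: [0.5981, -0.1642, 0.035]
ee_rot: [3.141, -0.0, -1.761]
force: [-0.1, -0.0, -1.2]
width: 0.0106
gripper_force: 50.0
```

```bash
python3 -m jog '[[[-4,0,0,0,0,0,0],[-4,0,0,0,0,0,0],[-4,0,0,0,0,0,14],[-4,0,0,0,0,0,18],[-4,0,0,0,0,0,50],[-4,0,0,0,0,0,50],[-4,0,-40,0,0,0,50],[-4,0,-70,0,0,0,50],[40,0,-70,0,0,0,50],[73,0,-70,0,0,0,50],[73,0,-70,0,0,0,50],[73,0,-70,0,0,0,50]]]' 50
python3 - <<'E'
from h import *
Y=np.array([.189,.982]);C=np.array([.6111,-.0934]);X=np.array([.982,-.189])
s=arm.get_state();e=s["eef_pos"][:2]-C;print("tcp fix",(e@X*1e3).round(1),(e@Y*1e3).round(1))
for c in("side",):
    im,d=grab_frame(c); cv2.imwrite(f"pics/{c}7.png",cv2.resize(im[200:400,270:450],None,fx=3,fy=3,interpolation=cv2.INTER_CUBIC))
    P=cloud(c,d).reshape(-1,3);P=P[~np.isnan(P[:,0])];F=np.array([.612,-.0926])
    q=np.c_[(P[:,:2]-F)@X,(P[:,:2]-F)@Y,P[:,2]]*1e3
    q=q[(abs(q[:,0])<16)&(q[:,2]>20)&(q[:,2]<72)&(q[:,1]<-56)&(q[:,1]>-215)]
    for y in range(-200,-56,8):
        k=q[abs(q[:,1]-y)<4]
        if len(k)>4: print(c,y,len(k),"x",np.percentile(k[:,0],[3,97]).round(1),"z",np.percentile(k[:,2],[3,97]).round(1))
E
```

```text
t: 14.95
eef_pos: [0.5842, -0.2358, 0.105]
ee_rot: [3.141, 0.0, -1.761]
force: [-1.1, -0.5, 0.2]
width: 0.0498
gripper_force: 0.0
tcp fix 0.5 -144.9
side -152 95 x [-8.6  9.8] z [38.  57.9]
side -144 47 x [-9.9 10.5] z [44.4 58.9]
side -136 44 x [-10.2  10.6] z [46.2 58.7]
side -128 42 x [-10.    9.7] z [47.2 59.1]
side -120 30 x [-9.   7.6] z [51.4 59.3]
side -112 16 x [-4.8  4.6] z [51.5 56.2]
side -104 18 x [-5.4  4.9] z [49.5 55.9]
side -96 23 x [-5.1  5.6] z [48.6 56.4]
side -88 22 x [-4.9  5.3] z [49.3 58. ]
side -80 13 x [-3.1  5.4] z [52.3 58. ]
side -72 15 x [-2.3  5. ] z [52.8 56.9]
side -64 9 x [-0.5  5.2] z [53.1 58.3]
```

View pics/side7.png

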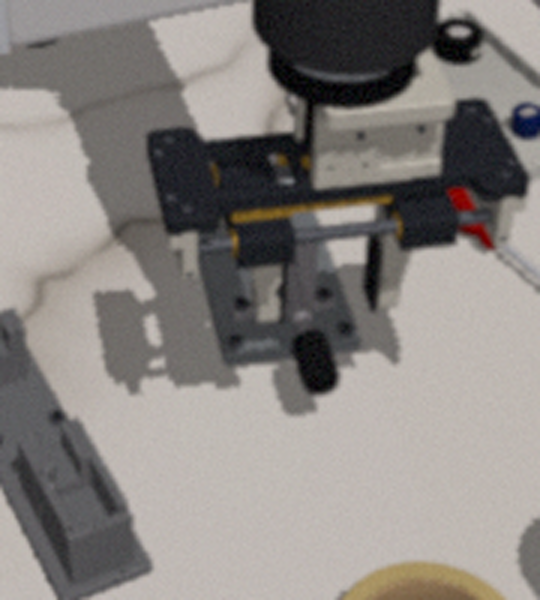

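The rod hangs from the near lug and bracket, tipped about 4° knob down; the knob is at (316,362) in the crop. Next: grip the knob, then level it.

```bash
python3 -m jog '[[[-6,0.5,40,0,0,0,50],[-6,0.5,70,0,0,0,50],[-6,0.5,77,0,0,0,50],[-6,0.5,77,0,0,0,50],[-6,0.5,77,0,0,0,5],[-6,0.5,77,0,0,0,5],[-6,0.5,77,0,0,0,5],[-6,0.5,77,0,0,0,5],[-6,0.5,77,0,0,0,5]]]' 45; python3 -m jog '[[[0,0,-3,0,0.03,0,5],[0,0,-7,0,0.065,0,5],[0,0,-7,0,0.065,0,5]]]' 45
python3 - <<'E'
from h import *
Y=np.array([.189,.982]);C=np.array([.6111,-.0934]);X=np.array([.982,-.189])
s=arm.get_state();e=s["eef_pos"][:2]-C;print("tcp fix",(e@X*1e3).round(1),(e@Y*1e3).round(1))
for c in("side",):
    im,d=grab_frame(c)
    P=cloud(c,d).reshape(-1,3);P=P[~np.isnan(P[:,0])];F=np.array([.612,-.0926])
    q=np.c_[(P[:,:2]-F)@X,(P[:,:2]-F)@Y,P[:,2]]*1e3
    q=q[(abs(q[:,0])<12)&(q[:,2]>20)&(q[:,2]<72)&(q[:,1]<-56)&(q[:,1]>-215)]
    for y in range(-200,-56,8):
        k=q[abs(q[:,1]-y)<4]
        if len(k)>4: print(c,y,len(k),"x",np.percentile(k[:,0],[3,97]).round(1),"z",np.percentile(k[:,2],[3,97]).round(1))
E
```

```text
t: 16.12
eef_pos: [0.5851, -0.23, 0.0283]
ee_rot: [-3.141, -0.0, -1.761]
force: [0.4, 0.9, 1.7]
width: 0.0209
gripper_force: 45.0
t: 16.5
eef_pos: [0.5848, -0.2295, 0.035]
ee_rot: [3.141, -0.065, -1.76]
force: [0.6, -0.5, -1.1]
width: 0.0206
gripper_force: 45.0
tcp fix -0.1 -138.6
side -152 96 x [-11.3  10.5] z [40.8 62.5]
side -144 68 x [-11.6  11.7] z [39.3 68.4]
side -136 35 x [-7.1 10.5] z [59.6 66.2]
side -128 24 x [-4.8 10.5] z [56.4 68. ]
side -120 8 x [1.6 9.3] z [57.6 62.9]
```

```bash
python3 -m jog '[[[-10,0,-0.7,0,0,0,5],[-20,0,-1.3,0,0,0,5],[-30,0,-2,0,0,0,5],[-30,0,-2,0,0,0,5]]]' 45
```

```text
t: 17.05
eef_pos: [0.5909, -0.1994, 0.0351]
ee_rot: [-3.141, -0.065, -1.76]
force: [-0.1, 0.3, -0.9]
width: 0.021
gripper_force: 45.0
```

```bash
python3 -m jog '[[[-8,0,-0.5,0,0,0,5],[-16,0,-1,0,0,0,5],[-24,0,-1.5,0,0,0,5],[-24,0,-1.5,0,0,0,5]]]' 45
```

```text
t: 17.55
eef_pos: [0.5955, -0.176, 0.0351]
ee_rot: [-3.141, -0.065, -1.76]
force: [0.1, 0.8, -0.7]
width: 0.0207
gripper_force: 45.0
```

```bash
python3 -m jog '[[[-3,0,-0.2,0,0,0,5],[-6,0,-0.4,0,0,0,5],[-6,0,-0.4,0,0,0,5]]]' 45; python3 -m jog '[[[-1,0,0,0,0,0,5],[-2,0,-0.1,0,0,0,5],[-2,0,-0.1,0,0,0,5]]]' 45
```

```text
t: 17.92
eef_pos: [0.5961, -0.1716, 0.035]
ee_rot: [3.141, -0.066, -1.761]
force: [0.3, -4.4, -0.8]
width: 0.0209
gripper_force: 45.0
t: 18.3
eef_pos: [0.596, -0.1714, 0.0351]
ee_rot: [3.141, -0.068, -1.761]
force: [0.9, -16.3, -2.2]
width: 0.0207
gripper_force: 45.0
```

```bash
python3 -m jog '[[[0,0,0,0,0,0,26],[0,0,0,0,0,0,40],[0,0,0,0,0,0,50],[0,0,0,0,0,0,50],[2.6,0,-40,0,0,0,50],[7,0,-100,0,0,0,50],[60,0,-150,0,0,0,50],[120,0,-150,0,0,0,50],[180,0,-150,0,0,0,50],[180,0,-150,0,0,0,50],[180,0,-150,0,0,0,50]]]' 45
python3 - <<'E'
from h import *
Y=np.array([.189,.982]);X=np.array([.982,-.189])
for c in("top","side"):
    im,d=grab_frame(c)
    P=cloud(c,d).reshape(-1,3);P=P[~np.isnan(P[:,0])];F=np.array([.612,-.0926]) if c=="side" else np.array([.6096,-.0942])
    q=np.c_[(P[:,:2]-F)@X,(P[:,:2]-F)@Y,P[:,2]]*1e3
    k=q[(abs(q[:,0])<10.5)&(q[:,2]>35)&(q[:,2]<70)&(q[:,1]<-48)&(q[:,1]>-150)]; print(c,len(k),np.percentile(k,[1,50,99],axis=0).round(1).tolist())
    k=q[(abs(q[:,0])<5)&(abs(q[:,2]-58)<4)&(q[:,1]>50)&(q[:,1]<95)]; print("nose",len(k),k[:,1].max() if len(k) else '')
    k=q[(abs(q[:,0])<16)&(q[:,2]>68)&(abs(q[:,1]+5)<14)&(q[:,2]<95)]; print("brtop",np.median(k[:,2]) if len(k) else '')
    b=im[190:270,320:430] if c=="top" else im[220:330,300:410]; cv2.imwrite(f"pics/{c}8.png",cv2.resize(b,None,fx=4,fy=4,interpolation=cv2.INTER_CUBIC))
a=cv2.imread("pics/top8.png");b=cv2.imread("pics/side8.png");cv2.imwrite("pics/end.png",cv2.resize(np.hstack([np.vstack([a,np.zeros((120,440,3),np.uint8)]),b]),(800,400)))
E
```

```text
t: 19.68
eef_pos: [0.5643, -0.3358, 0.1961]
ee_rot: [3.141, -0.065, -1.762]
force: [0.8, 0.5, 0.7]
width: 0.0498
gripper_force: 0.0Traceback (most recent call last):
  File "<stdin>", line 7, in <module>
    return _quantile_unchecked(
        a, q, axis, out, overwrite_input, method, keepdims, weights)
    return _ureduce(a,
                    func=_quantile_ureduce_func,
    ...<5 lines>...
                    overwrite_input=overwrite_input,
                    method=method)
    r = func(a, **kwargs)
    result = _quantile(arr,
                       quantiles=q,
    ...<2 lines>...
                       out=out,
                       weights=wgt)
    slices_having_nans = np.isnan(arr[-1, ...])
                                  ~~~^^^^^^^^^
IndexError: index -1 is out of bounds for axis 0 with size 0
```

```bash
python3 -m jog '[[[0,60,-30,0,0,0,50],[0,120,-30,0,0,0,50],[0,160,-30,0,0,0,50],[0,160,-30,0,0,0,50],[0,160,-30,0,0,0,50]]]' 45
python3 - <<'E'
from h import *
Y=np.array([.189,.982]);X=np.array([.982,-.189])
for c in("top","side"):
    im,d=grab_frame(c)
    P=cloud(c,d).reshape(-1,3);P=P[~np.isnan(P[:,0])];F=np.array([.612,-.0926]) if c=="side" else np.array([.6096,-.0942])
    q=np.c_[(P[:,:2]-F)@X,(P[:,:2]-F)@Y,P[:,2]]*1e3
    def pr(n,m):
        k=q[m]; print(c,n,len(k),np.percentile(k,[2,50,98],axis=0).round(1).tolist() if len(k) else '')
    x,y,z=q.T
    pr("knob",(abs(x)<10.5)&(z>35)&(z<69)&(y<-57)&(y>-150))
    for a in range(-100,-50,6): pr(a,(abs(x)<13)&(z>40)&(z<69)&(abs(y-a)<3))
    pr("nose",(abs(x)<6)&(z>45)&(z<66)&(y>56.5)&(y<95))
    pr("gap",(abs(x)<6)&(z>45)&(z<66)&(y>14)&(y<40))
    pr("brtop",(abs(x)<16)&(z>66)&(abs(y+5)<12)&(z<95))
    pr("foot",(abs(x)<21)&(z>15)&(z<32)&(abs(y+5)<33)&(abs(y+5)>14))
    for n in("rod_knob","bracket_lug","hardness_block_1","screwdriver","loupe"): print(n,[(np.round(s["uv"],0).tolist(),round(s["confidence"],2)) for s in spot_in(n,c)[:1]])
E
```

```text
t: 20.35
eef_pos: [0.4088, -0.3028, 0.2269]
ee_rot: [-3.14, -0.065, -1.759]
force: [0.2, -0.3, -0.0]
width: 0.0502
gripper_force: 0.0
top knob 97 [[-4.1, -90.3, 57.2], [2.1, -74.3, 62.7], [9.9, -58.3, 66.9]]
top -100 0 
top -94 1 [[-1.3, -91.3, 59.6], [-1.3, -91.3, 59.6], [-1.3, -91.3, 59.6]]
top -88 17 [[-2.9, -90.3, 57.5], [3.6, -87.6, 61.5], [9.8, -85.5, 66.4]]
top -82 18 [[-3.9, -84.3, 56.6], [1.5, -81.4, 63.3], [10.4, -79.1, 66.4]]
top -76 16 [[-2.8, -78.7, 60.1], [3.0, -76.1, 62.6], [8.7, -73.2, 65.5]]
top -70 19 [[-4.1, -72.7, 51.6], [3.4, -70.5, 62.6], [11.8, -67.6, 66.5]]
top -64 19 [[-3.8, -66.7, 56.8], [2.8, -64.2, 61.8], [9.7, -61.4, 67.0]]
top -58 10 [[-3.8, -60.3, 59.7], [1.0, -58.8, 62.7], [6.9, -57.3, 64.7]]
top -52 0 
top nose 36 [[-5.6, 56.7, 51.2], [-0.4, 63.7, 56.8], [4.6, 73.4, 60.7]]
top gap 63 [[-5.3, 14.7, 50.6], [-0.9, 27.0, 57.2], [4.8, 39.2, 61.8]]
top brtop 129 [[-9.0, -16.3, 70.3], [2.3, -4.9, 76.0], [15.1, 6.7, 83.6]]
top foot 79 [[-19.3, -36.1, 16.1], [15.4, 17.1, 20.8], [20.9, 27.8, 24.3]]
rod_knob [([392.0, 228.0], 0.87)]
bracket_lug [([376.0, 222.0],
[... 511 characters left out ...]
]
side -70 16 [[-11.1, -72.5, 50.7], [-2.7, -69.8, 61.4], [9.6, -68.1, 65.0]]
side -64 30 [[-10.8, -66.8, 50.9], [-3.1, -64.3, 60.9], [8.1, -61.6, 64.8]]
side -58 57 [[-12.5, -60.6, 49.6], [-3.5, -57.0, 61.8], [11.4, -55.5, 68.1]]
side -52 23 [[-11.8, -54.9, 42.9], [-4.1, -54.5, 63.3], [11.9, -53.4, 68.6]]
side nose 0 
side gap 9 [[-0.4, 28.2, 55.1], [1.6, 30.9, 57.5], [4.7, 37.7, 58.0]]
side brtop 114 [[-9.9, -16.9, 67.0], [2.4, -10.3, 73.7], [15.6, 5.3, 80.6]]
side foot 35 [[-20.9, -36.4, 17.2], [-18.3, 9.4, 19.0], [-15.0, 27.4, 24.2]]
rod_knob [([369.0, 291.0], 0.84)]
bracket_lug []
hardness_block_1 [([379.0, 234.0], 0.7)]
screwdriver [([425.0, 269.0], 0.6)]
loupe [([228.0, 204.0], 0.75)]
```

```bash
python3 -c "
from station import arm
print(arm.job_done())"
```

```text
the job is handed in; nothing more can be done
None
```

The job is handed in: the bracket sits flat over both studs and the rod runs through all three bores with its shoulder home against the near lug (about 20 s of the 72 s used), and the block, screwdriver and loupe still show in place.

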